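# Set up the cold tray for a reagent mix

### The job

Set up the white cold tray in the order of use: seat the block with the single large bore fully in the bay farthest from the tray's display, the block with the many small wells in the bay beside the display, and the block with two bores in the bay between them. Then stand the 50 mL tube in the large bore, and the small vial in that bore of the two-bore block which is next to the tube's block, both pushed down to the bottom and kept upright all the while. Let go of everything and leave the other things on the bench where they are.

Things in the scene. Friction and masses are not known exactly. Their poses are not given: they have to be found in the camera images.
- cold_tray: White cold tray, fixed, 273 x 79 x 24 mm. Three open bays in a row, each 79 (x) x 59 (y) mm, floor z = 8 mm; ribs between them (4 mm) up to z = 20, walls up to 24. Origin: on the bench under the middle bay's centre; x along the row, away from the robot. Bay centres x = -83, 0, 83 mm. Black display in the end wall, x = -132 mm. A block fits any bay, long side along x, with 3.5 mm play all round.
- tube_block: Loose grey anodised aluminium block, 72 (x) x 52 (y) x 45 (z) mm, 0.2 to 0.4 kg, lies flat on the bench, holes up; grip it across its 52 mm side (y). Origin: centre of its underside; x along the long side, z up. It has one round bore of 34 mm in the middle of its top, 37 mm deep (bore floor at z = 8 mm).
- vial_block: Loose grey anodised aluminium block, 72 (x) x 52 (y) x 45 (z) mm, 0.2 to 0.4 kg, lies flat on the bench, holes up; grip it across its 52 mm side (y). Origin: centre of its underside; x along the long side, z up. It has two round bores of 31 mm in its top, at x = -17.2 and +17.2 mm, y = 0, each 20 mm deep (bore floor at z = 25 mm). The same either way round.
- well_block: Loose grey anodised aluminium block, 72 (x) x 52 (y) x 45 (z) mm, 0.2 to 0.4 kg, lies flat on the bench, holes up; grip it across its 52 mm side (y). Origin: centre of its underside; x along the long side, z up. It has 15 small wells of 10.5 mm in its top, in 3 rows of 5; nothing goes into them.
- tube: 50 mL screw-cap tube, standing upright, 108 mm tall, body 29 mm in diameter up to z = 94 mm (its cap looks 34 mm wide), flat foot, about 45 g. Origin: centre of its foot, z up. Grip the body, for instance 70 mm above the foot.
- vial: Small amber screw-cap vial, standing upright, 49 mm tall, body 26 mm in diameter up to z = 38 mm, cap above it narrower to the touch (22 mm), about 30 g. Origin: centre of its foot, z up. The lower 20 mm go into the bore, so grip it between 24 and 38 mm above its foot.
- magnet_rack: Bystander: blue tube rack with three small tubes, 34 x 118 x 50 mm, near the front edge. Origin: centre of its underside, long side along y. Not to be moved.
- tweezers: Bystander: steel tweezers lying near the front edge, 120 (x) x 14 x 9 mm. Origin: centre of the underside. Not to be moved.
- lab_timer: Bystander: white digital timer lying on its back, 68 x 64 x 18 mm, behind the tube and the vial. Origin: centre of its underside. Not to be moved. To its right stands the fixed dry bath (x > 0.54 m, y < -0.01 m, up to 0.19 m high), and right of that the cycler (x > 0.40 m, y < -0.29 m, up to 0.32 m high): come to the work round or over them.
- label_tape: Bystander: roll of white tape lying flat, 66 mm across, 20 mm high. Origin: centre of its underside. Not to be moved.
Not all that is in view belongs to the job. Leave any turquoise look-alike of the vial alone.

How it is judged:
At the end, for the whole second after the job is handed in: Small-well, two-bore and single-bore block each level in its bay, from the display back (8 mm; floor within 3 mm). Tube in the single bore (8 mm, 5 mm of its floor), vial in the middle block's bore next to it (9 mm, 4 mm of its floor), both within 0.15 rad of upright; all at rest (x of well_block in the frame of cold_tray between -0.091 and -0.075 m and y of well_block in the frame of cold_tray between -0.008 and 0.008 m and z of each of well_block, vial_block, tube_block in the frame of cold_tray below 0.011 m and angle between each of well_block, vial_block, tube_block's own z axis and vertical below 0.06 rad and x of vial_block in the frame of cold_tray between -0.008 and 0.008 m and y of vial_block in the frame of cold_tray between -0.008 and 0.008 m and x of tube_block in the frame of cold_tray between 0.075 and 0.091 m and y of tube_block in the frame of cold_tray between -0.008 and 0.008 m and horizontal distance between tube and tube_block below 0.008 m and z of tube in the frame of tube_block below 0.013 m and angle between each of tube, vial's own z axis and vertical below 0.15 rad and x of vial in the frame of cold_tray between 0.0082 and 0.0262 m and y of vial in the frame of cold_tray between -0.009 and 0.009 m and z of vial in the frame of vial_block below 0.029 m and linear speed of each of well_block, vial_block, tube_block, tube, vial below 0.02 m/s); the robot touches nothing.
It fails at once if the tube is tipped over (more than 0.8 rad from upright) (angle between tube's own z axis and vertical above 0.8 rad).
It fails at once if the vial is tipped over (more than 0.8 rad from upright) (angle between vial's own z axis and vertical above 0.8 rad).
It fails at once if the tube rack, tweezers, timer or tape roll is pushed more than 30 mm away (distance of any of magnet_rack, tweezers, lab_timer, label_tape from where it was at the start of the episode above 0.03 m).
It also fails if it takes over 134 s, if anything falls off the work surface, if the arm or the gripper's body presses on something with over 40 N, if the wrist force passes 120 N, or if a joint passes its speed limit or range.

### The arm

A 7-joint arm with a two-finger parallel gripper is mounted at the origin on a cart in front of the work surface, level with it; the furniture and walls round the work are solid. World frame = base frame: x ahead of the robot, y to its left, z up, the work surface at z = 0. Lengths are in m, angles in rad, forces in N, time in s.
With the tool pointing down it reaches from about 0.425 to 0.825 m from the base axis. Payload 3.6 kg.
Tool frame: the origin (TCP) lies midway between the tips of the shut fingers; the grasp point (between the pads) lies 19 mm behind it; y points along the fingers, z is the direction in which the jaws open and shut, and the axes are right-handed (so a half turn about y gives the same grasp; the last joint's range is limited). The gripper opens to 93 mm and grips with 3 to 60 N. Pads are 15 mm wide; open, the fingers measure 128 mm over their backs; the gripper's body (75 mm by 188 mm) begins 65 mm behind the grasp point.
Start: joints at [1.25, 0.615, -0.013, 1.423, 0.008, 1.103, -0.04], TCP at [0.189, -0.622, 0.219] pointing down, gripper open.
Joint ranges: [-3.12, 3.12], [-0.3, 2.06], [-1.34, 1.32], [0.26, 2.42], [-1.36, 4.5], [0.01, 1.98], [-2.84, 2.84]. Speed limits (rad/s): [2.79, 2.79, 3.14, 3.14, 3.14, 3.14, 3.14].

### API

Orientations are given as a unit quaternion [w, x, y, z].
In Python, from rig import arm, eyes, job gives the robot as it stands. Calls block until the motion is done:
- arm.goto(position, orientation): joint-space move of the TCP to a pose.
- arm.movel(position, speed=0.15, rot=None): straight line of the TCP; rot=None keeps the orientation; speed is the mean speed in m/s.
- arm.move_joints(angles): joint-space move.
- arm.set_gripper(opening, grasp_force=None): finger opening in m; grasp_force is the grip in N (None keeps the last); returns when the fingers have stopped.
- arm.pause(seconds).
- arm.solve_ik(position, orientation): joint angles nearest the present ones, or None.
- eyes.snapshot(name): name is "side" or "top" or "wrist"; returns a dict with "color" (384x512x3 uint8, blue, green, red), "z_map" (384x512 float32, m along the optical axis (not along the pixel's ray), 0 where there is no reading), "K" (3x3 intrinsics, pixels), "R" (3x3) and "t" (3): a world point X has camera coordinates R X + t. Camera axes: x right, y down, z forward; pixel columns grow to the right and rows downward; lengths in m; the calibration is good to about 2 mm. A picture is of the moment at which its call begins.
A pose or a line that the arm cannot do raises arm.PlanningError and nothing moves.
- job.job_done(): hands the job in, once; it reports no verdict.
Readings, each from a call of its own:
- arm.current_clock(): time.
- arm.current_qpos(): joint angles.
- arm.current_dq(): joint speeds.
- arm.current_joint_torque(): joint torques, N m.
- arm.current_position(): TCP position.
- arm.current_tool_rot(): TCP orientation.
- arm.current_ft_force(): force on the tool from outside, world axes, zero at the start.
- arm.current_moment(): the same for the moment, N m.
- arm.current_width(): finger opening in m.
Only numpy, scipy, OpenCV 4.12 (cv2) and the standard library are available. Lean on these libraries where they do the work, as an engineer would, in place of code of your own. Each camera call takes 0.05 s, during which the arm holds its last target. There are 200 camera calls.

## Working session

There is one attempt and no reset: what is moved stays moved. The work goes in short steps, each a Python script; the robot and the scene stay as the last script left them, time stands still between calls to the robot, and variables do not carry over. Pictures are saved under pics/ and viewed, about 12 in all and at most 16, crops included, and the job is handed in when it is done.

```bash
mkdir -p pics; ls; python3 - <<'E'
from rig import arm, eyes, job
import cv2,numpy as np
for n in("top","side"):
    s=eyes.snapshot(n); cv2.imwrite(f"pics/{n}0.png",s["color"]); np.savez(f"{n}0.npz",**{k:s[k] for k in("color","z_map","K","R","t")})
    print(n,s["K"].tolist(),s["R"].round(3).tolist(),s["t"].round(3).tolist(),(-s["R"].T@s["t"]).round(3))
print(arm.current_clock(),arm.current_tool_rot(),arm.current_position())
E
```

```text
pics
top [[391.97486559068244, 0.0, 252.22294603956908], [0.0, 391.97486559068244, 194.66977681612218], [0.0, 0.0, 1.0]] [[0.004, -1.0, 0.024], [-0.985, -0.008, -0.173], [0.173, -0.023, -0.985]] [0.013, 0.552, 0.779] [0.409 0.035 0.862]
side [[419.5442642795639, 0.0, 251.02377202967673], [0.0, 419.5442642795639, 192.62249319244992], [0.0, 0.0, 1.0]] [[-0.598, 0.802, -0.003], [0.645, 0.478, -0.596], [-0.477, -0.358, -0.803]] [0.331, -0.327, 1.194] [0.978 0.319 0.765]
0.1 [ 0.1037327  -0.10400356  0.70025406 -0.69861795] [ 0.18864362 -0.62127065  0.21758005]
```

View pics/top0.png

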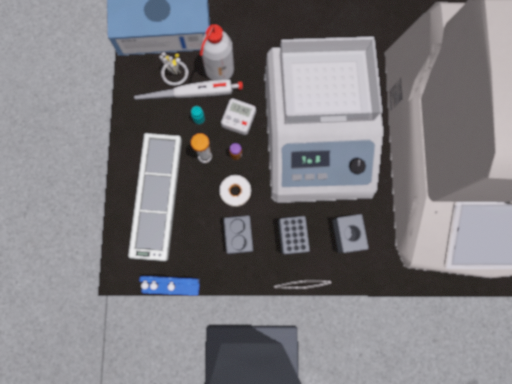

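View pics/side0.png

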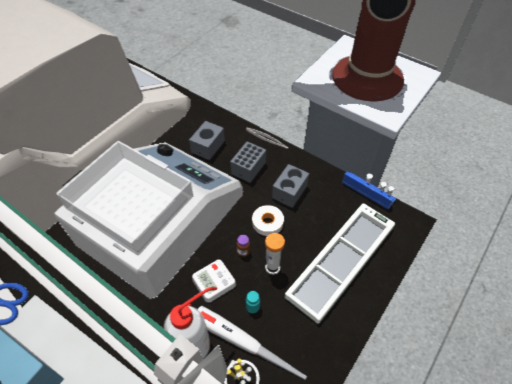

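Top view: the tray is at (155,195), with its display at the near end (149,254). The two-bore block is at (238,234), the 15-well block at (293,235) and the single-bore block at (351,233). The tube with the orange cap is at (201,145). There are two vial candidates: (235,151), amber body with purple cap, and (197,115), turquoise. The amber one fits the description; I'll confirm it in a crop and measure now.

```bash
cat > h.py <<'E'
import cv2,numpy as np
def cloud(s):
    z=s["z_map"];K=s["K"];v,u=np.mgrid[:z.shape[0],:z.shape[1]]
    c=np.stack([(u-K[0,2])/K[0,0]*z,(v-K[1,2])/K[1,1]*z,z],-1)
    w=(c-s["t"])@s["R"]; w[z<=0]=np.nan; return w
def ray(s,uv,h):
    d=s["R"].T@np.linalg.inv(s["K"])@np.array([uv[0],uv[1],1.]);o=-s["R"].T@s["t"]
    return o+d*(h-o[2])/d[2]
def blobs(w,m,lo,hi,minn=30):
    m=m&(w[...,2]>lo)&(w[...,2]<hi)
    n,L,st,c=cv2.connectedComponentsWithStats(m.astype(np.uint8))
    for i in range(1,n):
        if st[i,4]>=minn:
            p=w[L==i]; yield c[i],p,cv2.minAreaRect((p[:,:2]*1000).astype(np.float32))
E
python3 - <<'E'
from h import *
ims=[]
for n in("top","side"):
    s=dict(np.load(f"{n}0.npz"));w=cloud(s);c=s["color"].astype(int)
    print(n,"bench z",np.nanmedian(w[...,2][(abs(w[...,0]-.5)<.05)&(abs(w[...,1]-.1)<.05)]))
    roi=(w[...,0]>.2)&(w[...,0]<.85)&(w[...,1]>-.25)&(w[...,1]<.4)
    for lab,lo,hi in(("block",.036,.056),("tray",.012,.034),("tall",.085,.12)):
        for cc,p,r in blobs(w,roi,lo,hi,40):
            print(lab,cc.round(),len(p),np.nanmedian(p,0).round(4),[np.round(q,1) for q in r])
    hsv=cv2.cvtColor(s["color"],cv2.COLOR_BGR2HSV)
    for lab,a,b in(("orange",(5,150,120),(18,255,255)),("purple",(125,80,40),(160,255,255)),("turq",(85,120,60),(95,255,255))):
        for cc,p,r in blobs(w,cv2.inRange(hsv,a,b)>0,.0,.2,20): print(lab,cc.round(1),len(p),np.nanmedian(p,0).round(4),"ztop",np.nanpercentile(p[:,2],90).round(3),[np.round(q,1) for q in r])
    u,v=(218,133) if n=="top" else (250,270)
    ims.append(cv2.resize(s["color"][v-50:v+50,u-65:u+65],None,fx=5,fy=5,interpolation=cv2.INTER_CUBIC)[:, :390*2][:500])
cv2.imwrite("pics/crop1.png",cv2.resize(np.vstack(ims),(390,600)))
E
```

```text
top bench z 6.07802037750779e-06
block [219.  71.] 118 [0.8309 0.0891 0.0459] [array([837.4,  93.5]), array([23.2, 62.6]), np.float64(1.1)]
block [197. 112.] 108 [0.7336 0.1371 0.0495] [array([735.8, 138.1]), array([21.2, 21.4]), np.float64(75.5)]
block [235. 149.] 103 [0.6511 0.0532 0.0496] [array([652.3,  52.8]), array([21.1, 23.1]), np.float64(35.1)]
block [321. 196.] 481 [ 0.5505 -0.1331  0.0463] [array([ 552.2, -132.6]), array([219. ,  38.7]), np.float64(84.2)]
block [352. 233.] 708 [ 0.4726 -0.1932  0.0458] [array([ 473.2, -194.2]), array([72. , 52.9]), np.float64(8.6)]
block [238. 234.] 541 [0.4691 0.0454 0.0457] [array([469.5,  44.6]), array([72. , 51.9]), np.float64(5.8)]
block [294. 234.] 634 [ 0.4689 -0.0731  0.0457] [array([469.2, -72.3]), array([72.1, 52.2]), np.float64(5.8)]
block [145. 284.] 46 [0.3655 0.2306 0.0499] [array([367.5, 231.7]), array([16.7, 10.7]), np.float64(10.5)]
block [154. 285.] 45 [0.3656 0.2124 0.0502] [array([367.2, 213.5]), array([15.2, 10.5]), np.float64(0.6)]
tray [205.  87.] 944 [0.8022 0.1169 0.0227] [array([815. , 140.4]), array([ 55. , 199.9
[... 4321 characters left out ...]
)]
tall [275. 242.] 300 [0.6509 0.1262 0.1088] [array([648.9, 125.2]), array([33.4, 32.5]), np.float64(35.5)]
tall [203. 323.] 104 [0.84   0.1207 0.111 ] [array([835.9, 112.2]), array([41.8,  9.8]), np.float64(59.4)]
orange [268.3 215. ] 26 [0.5556 0.0474 0.0139] ztop 0.017 [array([557.7,  48.9]), array([ 6.8, 21.9]), np.float64(30.7)]
orange [274.7 241.5] 278 [0.6501 0.1254 0.1088] ztop 0.11 [array([625.6, 108.5]), array([90.6, 32.4]), np.float64(35.4)]
purple [242.7 239.7] 110 [0.6542 0.0557 0.05  ] ztop 0.051 [array([642.6,  44.3]), array([52.4, 20.7]), np.float64(44.4)]
turq [252.6 301.3] 263 [0.7422 0.1438 0.0425] ztop 0.051 [array([731.1, 133.7]), array([44.9, 23.6]), np.float64(45.4)]
```

View pics/crop1.png

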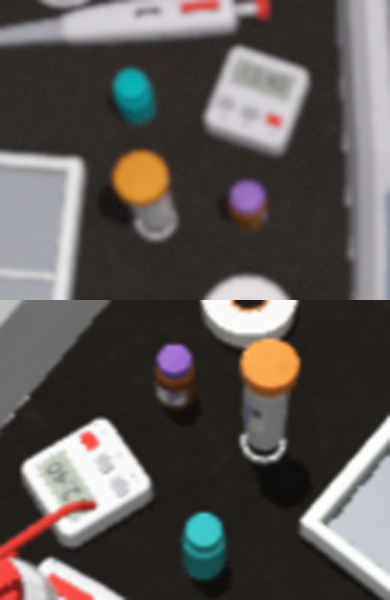

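The crop confirms it: the amber body with purple cap at (235,151) is the vial, and the turquoise one is the decoy. The block sizes, heights and the tray (273 x 80 mm) all match the given dimensions. The two cameras differ by about 2 mm in y. Next I'll move in round the cycler, then look with the wrist and side cameras.

```bash
cat >> h.py <<'E'
from rig import arm, eyes, job
from scipy.spatial.transform import Rotation as Ro
def quat(yaw,flip=0):
    """tool down, jaws opening across an x axis at yaw (deg)"""
    a=np.radians(yaw)+np.pi*flip; z=np.array([-np.sin(a),np.cos(a),0]);y=np.array([0,0,-1.])
    q=Ro.from_matrix(np.stack([np.cross(y,z),y,z],1)).as_quat(); return [q[3],q[0],q[1],q[2]]
def state(m=""): print(m,"t",round(arm.current_clock(),1),"pos",np.round(arm.current_position(),4),"w",round(arm.current_width(),4),"F",np.round(arm.current_ft_force(),1),flush=True)
E
python3 - <<'E'
from h import *
s=dict(np.load("top0.npz"));w=cloud(s)
for x in(.42,.46,.50,.53):
    m=(abs(w[...,0]-x)<.015)&(w[...,2]>.08)&(w[...,1]<-.2); print(x,np.nanmax(w[...,1][m]) if m.any() else None)
q=arm.current_tool_rot(); print(Ro.from_quat([*q[1:],q[0]]).as_matrix().round(2).tolist())
arm.movel([.189,-.5,.37],speed=.25) if 0 else None
for f in(0,1):
  for y,p in((8.6,[.473,-.18,.25]),(6,[.469,.046,.3]),(-4,[.637,.22,.2]),(90,[.653,.055,.1]),(-90,[.653,.055,.1])):
    r=arm.solve_ik(p,quat(y,f)); print(f,y,None if r is None else np.round(r,2))
r=arm.solve_ik([.13,-.48,.37],q); print(r)
E
```

```text
0.42 None
0.46 -0.30654940511854595
0.5 -0.2962829955533042
0.53 -0.2961734570857565
[[-0.96, -0.0, 0.29], [-0.29, 0.0, -0.96], [0.0, -1.0, -0.0]]
0 8.6 [ 0.9   0.47 -0.86  1.77  0.4   1.08  1.62]
0 6 [ 0.65  0.46 -1.18  1.77  0.45  1.22  1.03]
0 -4 [ 0.09  0.83 -0.95  1.35  0.68  1.29  0.62]
0 90 [ 0.43  1.02 -1.15  1.52  0.96  1.25  2.28]
0 -90 [ 0.11  0.77 -0.4   1.53  0.35  0.91 -0.41]
1 8.6 [ 0.41  0.36 -0.13  1.78  0.05  1.   -1.16]
1 6 [ 0.21  0.28 -0.47  1.78  0.14  1.11 -1.77]
1 -4 [-0.23  0.68 -0.25  1.36  0.17  1.12 -2.14]
1 90 [ 0.11  0.77 -0.4   1.53  0.35  0.91 -0.41]
1 -90 [ 0.43  1.02 -1.15  1.52  0.96  1.25  2.28]
[ 1.27248267  0.25527087 -0.01354451  1.58575145  0.00354662  1.30293967
 -0.01751546]
```

```bash
python3 - <<'E'
from h import *
arm.goto([.13,-.48,.38],arm.current_tool_rot()); state()
arm.goto([.44,-.10,.38],quat(7,1)); state(); print(arm.current_qpos())
for n in("wrist","side"):
    s=eyes.snapshot(n); cv2.imwrite(f"pics/{n}1.png",s["color"]); np.savez(f"{n}1.npz",**s)
s=dict(np.load("wrist1.npz"));w=cloud(s)
for cc,p,r in blobs(w,w[...,0]>.2,.036,.056,300): print(cc.round(),len(p),np.nanmedian(p,0).round(4),[np.round(q,1) for q in r])
E
python3 -c "
import cv2,numpy as np
a=cv2.imread('pics/wrist1.png');b=cv2.imread('pics/side1.png')
cv2.imwrite('pics/m1.png',cv2.resize(np.hstack([a,b]),(800,300)))"
```

```text
t 1.0 pos [ 0.1302 -0.4801  0.3789] w 0.0929 F [-0.2 -1.2  0.1]
 t 2.8 pos [ 0.4399 -0.1013  0.3796] w 0.093 F [ 0.4 -0.5 -0.9]
[ 0.59748944  0.19652275 -0.52100643  1.66216587  0.10098987  1.31045749
 -1.39214107]
[394. 128.] 1748 [ 0.4969 -0.2934  0.0474] [array([ 488.8, -366.6]), array([437.2, 204.2]), np.float64(43.0)]
[283.  96.] 611 [ 0.5511 -0.1353  0.0464] [array([ 551.1, -134.9]), array([ 15.1, 216.7]), np.float64(1.0)]
[177. 130.] 811 [0.4711 0.0477 0.0454] [array([470.1,  45.2]), array([71.9, 52.7]), np.float64(5.2)]
[242. 138.] 822 [ 0.4701 -0.0712  0.0454] [array([469.8, -71.6]), array([71.6, 51.8]), np.float64(6.1)]
[308. 144.] 929 [ 0.476  -0.193   0.0456] [array([ 473.7, -193.4]), array([72.2, 52.4]), np.float64(8.5)]
```

View pics/m1.png

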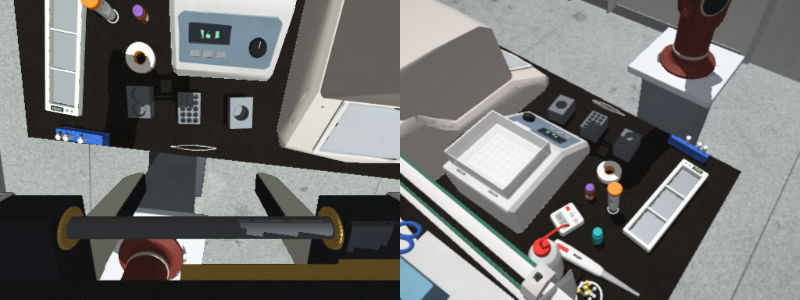

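Wrist view: the blocks at about (280,205), (377,215) and (480,222) in the half-size mosaic agree with the other cameras to within 2 mm. The gripper's long side lies along the jaw direction. Now I'll pick the well block, measuring the tray from the wrist on the way.

```bash
cat >> h.py <<'E'
def traymeas(tag):
    s=eyes.snapshot("wrist");np.savez(f"{tag}.npz",**s);cv2.imwrite(f"pics/{tag}.png",s["color"]);w=cloud(s)
    for cc,p,r in blobs(w,(w[...,1]>.17)&(w[...,0]>.39),.012,.034,500): print("tray",cc.round(),len(p),[np.round(q,1) for q in r])
    for cc,p,r in blobs(w,w[...,0]>.4,.1,.12,60): print("tall",cc.round(),len(p),[np.round(q,1) for q in r])
    for cc,p,r in blobs(w,w[...,0]>.4,.04,.056,100): print("mid",cc.round(),len(p),np.nanmedian(p,0).round(3),[np.round(q,1) for q in r])
def pick(x,y,yaw,shift=0,grip=40,up=.15,h=.022,flip=1):
    arm.goto([x,y+shift,up],quat(yaw,flip)); arm.movel([x,y+shift,h],speed=.15); state("down")
    arm.set_gripper(0.04,grip); state("grip"); 
    arm.movel([x,y+shift,up],speed=.2); state("lift")
def lower(x,y,z0,z1,fmax=8,step=.002):
    """go down in steps from z0 until contact or z1"""
    arm.movel([x,y,z0],speed=.12); f0=arm.current_ft_force()[2]; z=z0
    while z>z1:
        z-=step; arm.movel([x,y,z],speed=.04)
        f=arm.current_ft_force()[2]-f0
        if f>fmax: print("contact z",round(z,4),"f",round(f,1)); break
    state("low"); return z
E
python3 - <<'E'
from h import *
arm.set_gripper(.075)
pick(.4693,-.0714,6.0)
arm.goto([.45,.10,.33],quat(-4.1,1)); traymeas("w2")
E
```

```text
down t 5.3 pos [ 0.4701 -0.0715  0.0228] w 0.0748 F [-0.6  0.  -0.6]
grip t 5.8 pos [ 0.4696 -0.0714  0.0224] w 0.0516 F [-0.4  0.7  4.5]
lift t 6.6 pos [ 0.468  -0.0716  0.1488] w 0.0513 F [ 0.2 -0.4 -3.3]
tray [173.  94.] 3537 [array([555.8, 226.4]), array([ 79.1, 271.8]), np.float64(85.9)]
tall [224.  14.] 696 [array([647.2, 123.9]), array([33.7, 31.4]), np.float64(85.6)]
tall [423.  20.] 5870 [array([ 619. , -127.8]), array([220.5,  51.9]), np.float64(84.9)]
mid [378.  72.] 862 [ 0.554 -0.081  0.048] [array([ 568.8, -105. ]), array([249.6, 107.9]), np.float64(62.4)]
mid [276.  20.] 232 [0.653 0.054 0.05 ] [array([653.2,  54.2]), array([21.6, 21.1]), np.float64(66.6)]
mid [502. 108.] 1318 [ 0.503 -0.293  0.047] [array([ 514. , -293.6]), array([228. ,  31.4]), np.float64(8.8)]
mid [434. 133.] 1245 [ 0.476 -0.193  0.046] [array([ 473.7, -193.2]), array([72.5, 53.8]), np.float64(8.2)]
mid [287. 146.] 871 [0.471 0.044 0.046] [array([469.8,  45.6]), array([72.3, 52.1]), np.float64(5.8)]
```

```bash
cat >> h.py <<'E'
TR=np.array([.5548,.2265]);TY=-4.1
def tray(u,v=0):
    a=np.radians(TY);return TR+np.array([u*np.cos(a)-v*np.sin(a),u*np.sin(a)+v*np.cos(a)])
def place(u,zend=.0295):
    x,y=tray(u); arm.goto([x,y,.16],quat(TY,1)); state("over")
    lower(x,y,.052,zend)
E
python3 - <<'E'
from h import *
place(-.083)
E
```

```text
over t 8.5 pos [0.4732 0.231  0.1602] w 0.0519 F [ 0.6  0.  -2.6]
contact z 0.044 f 9.6
low t 10.6 pos [0.4734 0.2326 0.0451] w 0.0518 F [ 1.  -1.8  6.2]
```

```bash
python3 - <<'E'
from h import *
x,y=tray(-.083); arm.movel([x,y,.056],speed=.05); state()
q=arm.current_tool_rot(); M=Ro.from_quat([*q[1:],q[0]]).as_matrix(); print(M.round(3).tolist())
for n in("side","top"):
    s=eyes.snapshot(n);np.savez(f"{n}3.npz",**s); w=cloud(s)
    for lo,hi,l in((.068,.09,"blk"),(.012,.034,"tray")):
        for cc,p,r in blobs(w,(w[...,1]>.16)&(w[...,0]>.41)&(w[...,0]<.72),lo,hi,80): print(n,l,cc.round(),len(p),np.nanmedian(p,0).round(4),[np.round(k,1) for k in r])
    u,v=((368,225) if n=="side" else (155,225))
    cv2.imwrite(f"pics/{n}3c.png",cv2.resize(s["color"][v-55:v+55,u-70:u+70],None,fx=4,fy=4,interpolation=cv2.INTER_CUBIC))
E
```

```text
t 11.0 pos [0.4719 0.2324 0.056 ] w 0.0516 F [-0.1 -0.5 -2.4]
[[-0.997, -0.0, -0.071], [0.071, 0.0, -0.997], [0.0, -1.0, -0.0]]
side blk [369. 217.] 826 [0.4802 0.2314 0.0785] [array([477.4, 233.5]), array([72.9, 77. ]), np.float64(56.7)]
side tray [333. 272.] 1706 [0.6006 0.2331 0.0239] [array([555.5, 227.4]), array([ 79.7, 272. ]), np.float64(85.9)]
top tray [158. 168.] 1032 [0.609  0.2215 0.0235] [array([604.8, 221.6]), array([ 79.6, 173.6]), np.float64(85.8)]
```

View pics/side3c.png

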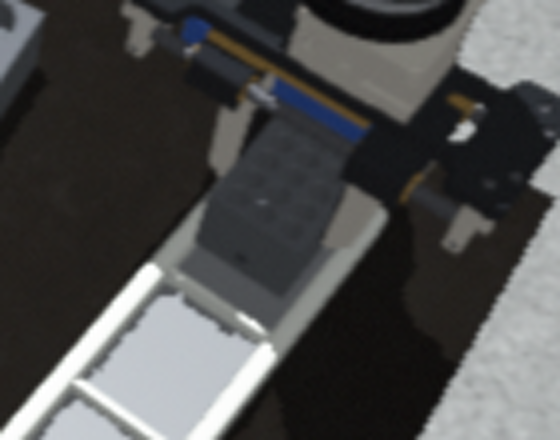

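```bash
cat >> h.py <<'E'
def held(s,x,y,ztop,tol=.006):
    """pose of the top face of a block held near x,y: plane tilt, extents along tray axes"""
    w=cloud(s);a=np.radians(TY);ex=np.array([np.cos(a),np.sin(a)]);ey=np.array([-ex[1],ex[0]])
    d=w[...,:2]-np.array([x,y]);U=d@ex;V=d@ey
    m=(abs(w[...,2]-ztop)<tol)&(abs(U)<.045)&(abs(V)<.0245)
    A=np.c_[U[m],V[m],np.ones(m.sum())];c=np.linalg.lstsq(A,w[...,2][m],rcond=None)[0]
    r=w[...,2][m]-A@c;k=abs(r)<.0015;c=np.linalg.lstsq(A[k],w[...,2][m][k],rcond=None)[0]
    print("top plane slope u,v",c.round(3),"n",k.sum(),"U range",np.percentile(U[m][k],[1,99]).round(4),"V",np.percentile(V[m][k],[1,99]).round(4))
    f=(U>.025)&(U<.047)&(abs(V)<.022)&(w[...,2]<ztop-.006)&(w[...,2]>ztop-.04)
    A=np.c_[w[...,2][f]-ztop+.0225,V[f],np.ones(f.sum())];c=np.linalg.lstsq(A,U[f],rcond=None)[0];r=U[f]-A@c;k=abs(r)<.003
    c=np.linalg.lstsq(A[k],U[f][k],rcond=None)[0];print("far face: dU/dz,dU/dV,U",c.round(4),"n",k.sum())
E
python3 - <<'E'
from h import *
x,y=tray(-.083); s=dict(np.load("side3.npz")); held(s,x,y,.0785); 
E
```

```text
top plane slope u,v [-0.022 -0.007  0.079] n 277 U range [-0.0254  0.0354] V [-0.024   0.0236]
far face: dU/dz,dU/dV,U [0.0297 0.0039 0.0342] n 209
```

```bash
cat >> h.py <<'E'
def seat(u,offs,z0=.050,zend=.0295,zok=.034):
    for du,dv in offs:
        x,y=tray(u+du,dv); arm.movel([x,y,z0],speed=.1); print("try",du,dv)
        if lower(x,y,z0,zend,step=.003)<zok: return True
    arm.movel([x,y,z0],speed=.05); return False
E
python3 - <<'E'
from h import *
print(seat(-.083,[(.0022,-.0005),(.0022,-.002),(.0022,.001)]))
E
```

```text
try 0.0022 -0.0005
contact z 0.041 f 10.3
low t 12.3 pos [0.4766 0.2319 0.0423] w 0.0514 F [ 2.5 -1.2  6.6]
try 0.0022 -0.002
contact z 0.038 f 10.6
low t 13.8 pos [0.4766 0.2303 0.0394] w 0.0518 F [ 2.9 -1.1  7.2]
try 0.0022 0.001
contact z 0.035 f 9.5
low t 15.6 pos [0.4767 0.2333 0.0364] w 0.0521 F [ 1.2 -1.8  7.2]
False
```

```bash
python3 - <<'E'
from h import *
state()
s=eyes.snapshot("side");np.savez("side4.npz",**s)
x,y=tray(-.083+.0022,.001); held(s,x,y,.0735,.012)
u,v=(368,225)
cv2.imwrite("pics/side4c.png",cv2.resize(s["color"][v-55:v+55,u-70:u+70],None,fx=5,fy=5,interpolation=cv2.INTER_CUBIC))
E
```

```text
t 16.1 pos [0.474  0.2333 0.05  ] w 0.0514 F [ 0.3 -0.2 -2.6]
top plane slope u,v [-0.199 -0.02   0.073] n 226 U range [-0.0215  0.0361] V [-0.024   0.0237]
far face: dU/dz,dU/dV,U [ 0.1833 -0.0016  0.0317] n 165
```

View pics/side4c.png

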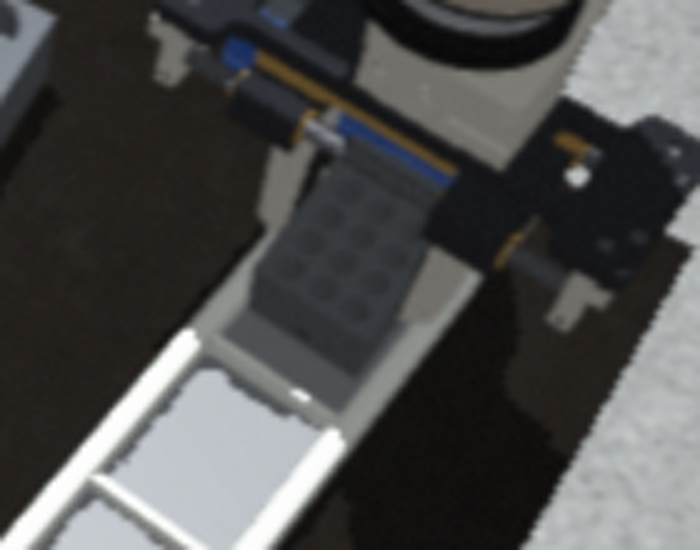

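The block has pitched nose-down in the grip (about 0.19 rad) because its near end landed on the display wall. I'll set it back on the bench to level it, settle, and regrip harder with a better centre.

```bash
python3 - <<'E'
from h import *
x,y=tray(-.083); arm.movel([x,y,.16],speed=.2)
arm.goto([.4693,-.0714,.15],quat(6,1))
z=.06;arm.movel([.4693,-.0714,.05],speed=.15);f0=arm.current_ft_force()[2]
z=.05
while z>.026:
    z-=.003;arm.movel([.4693,-.0714,z],speed=.04);f=arm.current_ft_force()[2]-f0
    if f>35:break
print(z,f);state()
arm.set_gripper(.075);arm.pause(.3);state("open")
arm.movel([.4693,-.0714,.15],speed=.2)
arm.goto([.40,-.0714,.25],quat(6,1));arm.pause(.3)
s=eyes.snapshot("wrist");np.savez("w5.npz",**s);w=cloud(s)
for cc,p,r in blobs(w,w[...,0]>.42,.036,.056,300): print(cc.round(),len(p),np.nanmedian(p,0).round(4),[np.round(q,1) for q in r])
state()
E
```

```text
0.02599999999999999 9.408459866154763
 t 20.8 pos [ 0.4686 -0.0715  0.0269] w 0.0512 F [-2.7  0.   7. ]
open t 21.7 pos [ 0.4693 -0.0714  0.026 ] w 0.0749 F [-0.2  0.1  0.9]
[442.  85.] 2106 [ 0.5362 -0.2924  0.0466] [array([ 526. , -292.5]), array([212.2,  13.2]), np.float64(2.4)]
[320.  57.] 1629 [ 0.5508 -0.1336  0.0466] [array([ 551.4, -134.5]), array([ 16., 217.]), np.float64(1.1)]
[173. 108.] 1603 [0.4714 0.0477 0.0455] [array([470.2,  45.9]), array([71.3, 53.1]), np.float64(5.9)]
[353. 125.] 1857 [ 0.476  -0.1926  0.0456] [array([ 473.6, -193.2]), array([72.1, 53.3]), np.float64(8.5)]
[262. 127.] 1518 [ 0.4611 -0.0731  0.0455] [array([459.8, -72.8]), array([71.1, 51.9]), np.float64(5.9)]
 t 23.4 pos [ 0.4001 -0.0712  0.2491] w 0.075 F [ 0.4 -0.3 -0.8]
```

```bash
cat >> h.py <<'E'
def pick(x,y,yaw,shift=0,grip=60,up=.15,h=.0215,flip=1,close=.04):
    arm.goto([x,y+shift,up],quat(yaw,flip)); arm.movel([x,y+shift,h],speed=.15); arm.pause(.3); state("down")
    arm.set_gripper(close,grip); arm.pause(.2); state("grip")
    arm.movel([x,y+shift,up],speed=.15); state("lift")
def over(u,z=.058,tag="side"):
    x,y=tray(u); arm.goto([x,y,.16],quat(TY,1)); arm.movel([x,y,z],speed=.15); arm.pause(.3); state("over")
    s=eyes.snapshot("side");np.savez(f"{tag}.npz",**s); held(s,x,y,z-.0215+.045)
E
python3 - <<'E'
from h import *
pick(.4595,-.0726,5.9); over(-.083,tag="s6")
E
```

```text
down t 25.2 pos [ 0.4598 -0.0727  0.0219] w 0.0749 F [0.  0.5 1. ]
grip t 25.9 pos [ 0.4595 -0.0726  0.0215] w 0.0511 F [-0.4 -0.9  0.4]
lift t 26.9 pos [ 0.4585 -0.0727  0.1491] w 0.0516 F [-0.2  0.1 -3.2]
over t 29.2 pos [0.4724 0.2326 0.0587] w 0.0521 F [ 0.3  0.2 -4.3]
top plane slope u,v [-0.005  0.002  0.082] n 274 U range [-0.0243  0.0364] V [-0.0241  0.0242]
far face: dU/dz,dU/dV,U [-0.0068 -0.0016  0.0355] n 218
```

```bash
python3 - <<'E'
from h import *
print(seat(-.083,[(.001,0)],zend=.0285))
E
```

```text
try 0.001 0
contact z 0.044 f 8.3
low t 30.3 pos [0.4738 0.2326 0.045 ] w 0.0517 F [-0.5  0.2  4.8]
False
```

```bash
python3 - <<'E'
from h import *
s=dict(np.load("s6.npz"));w=cloud(s);a=np.radians(TY);ex=np.array([np.cos(a),np.sin(a)]);ey=np.array([-ex[1],ex[0]])
d=w[...,:2]-TR;U=d@ex;V=d@ey;z=w[...,2]
f=(abs(U+.083-.0355)<.004)&(abs(V)<.05)
for lo,hi in((.041,.05),(.05,.06),(.06,.07),(.07,.08)):
    m=f&(z>lo)&(z<hi);print("face",lo,m.sum(),np.sort(V[m])[[0,3,-4,-1]].round(4))
print("zmin of face",np.percentile(z[f&(abs(V)<.02)&(z>.026)],[1,5]))
m=(abs(z-.024)<.003)&(U>-.03)&(U<.13)
for n,k in(("+wall",m&(V>.02)),("-wall",m&(V<-.02))): print(n,k.sum(),np.percentile(V[k],[2,20,50,80,98]).round(4))
m=(abs(z-.0215)<.004)&(abs(V)<.025)&(abs(U)<.15);h,e=np.histogram(U[m],np.arange(-.15,.15,.002));print([(round(b+.001,3),c) for b,c in zip(e,h) if c>3])
m=(abs(z-.008)<.002)&(abs(U)<.15)&(abs(V)<.04)
for c in(0,.083):
    k=m&(abs(U-c)<.04);print("floor",c,np.percentile(U[k],[1,99]).round(4),np.percentile(V[k],[1,99]).round(4))
E
```

```text
face 0.041 67 [-0.0246 -0.0229  0.0239  0.0267]
face 0.05 73 [-0.0247 -0.0227  0.0252  0.0267]
face 0.06 75 [-0.0248 -0.0227  0.0241  0.0265]
face 0.07 81 [-0.0247 -0.0229  0.0243  0.0266]
zmin of face [0.04108804 0.05279635]
+wall 404 [0.0282 0.0325 0.0358 0.0388 0.0404]
-wall 654 [-0.4163 -0.1808 -0.0365 -0.031  -0.0282]
[(np.float64(-0.039), np.int64(9)), (np.float64(-0.037), np.int64(17)), (np.float64(-0.035), np.int64(32)), (np.float64(0.045), np.int64(17)), (np.float64(0.047), np.int64(27)), (np.float64(0.049), np.int64(17)), (np.float64(0.129), np.int64(19)), (np.float64(0.131), np.int64(22)), (np.float64(0.133), np.int64(29)), (np.float64(0.135), np.int64(43))]
floor 0 [-0.0357  0.0378] [-0.0279  0.0282]
floor 0.083 [0.0478 0.1213] [-0.0282  0.0279]
```

```bash
python3 - <<'E'
from h import *
a=np.radians(TY);ex=np.array([np.cos(a),np.sin(a)]);ey=np.array([-ex[1],ex[0]])
for n in("top0","w2","side0"):
    s=dict(np.load(n+".npz"));w=cloud(s);d=w[...,:2]-TR;U=d@ex;V=d@ey;z=w[...,2];g=cv2.cvtColor(s["color"],cv2.COLOR_BGR2GRAY)
    b=(abs(V)<.022)&(abs(U)<.15)
    h,e=np.histogram(U[b&(z>.0165)&(z<.03)],np.arange(-.15,.15,.002));print(n,"high",[(int(round((q+.001)*1000)),int(c)) for q,c in zip(e,h) if c>5])
    m=(abs(V)<.022)&(abs(z-.008)<.0015)
    for c in(-.078,.005,.088):
        k=m&(abs(U-c)<.042);print("floor",c,np.percentile(U[k],[.5,99.5]).round(4))
    m=(abs(z-.008)<.0015)&(abs(V)<.04)&(abs(U)<.1);print("V floor",np.percentile(V[m],[.5,99.5]).round(4))
E
```

```text
top0 high [(-137, 6), (-135, 21), (-133, 20), (-131, 20), (-129, 19), (-127, 21), (-125, 20), (-123, 19), (-121, 20), (-119, 18), (-117, 13), (-37, 19), (-35, 19), (45, 11), (47, 20), (49, 10), (129, 33), (131, 19), (133, 18), (135, 12)]
floor -0.078 [-0.1159 -0.0376]
floor 0.005 [-0.0317  0.0452]
floor 0.088 [0.0521 0.1287]
V floor [-0.0274  0.0289]
w2 high [(-135, 24), (-133, 25), (-131, 25), (-129, 25), (-127, 25), (-125, 26), (-123, 25), (-121, 35), (-119, 39), (-117, 25), (-37, 26), (-35, 26), (45, 14), (47, 52), (129, 86), (131, 50), (133, 38), (135, 28)]
floor -0.078 [-0.1162 -0.0384]
floor 0.005 [-0.0334  0.045 ]
floor 0.088 [0.0509 0.1286]
V floor [-0.0393  0.0299]
side0 high [(-137, 7), (-135, 13), (-133, 12), (-131, 15), (-129, 17), (-127, 15), (-125, 23), (-123, 17), (-121, 21), (-119, 36), (-117, 28), (-39, 6), (-37, 17), (-35, 32), (45, 15), (47, 25), (49, 20), (129, 17), (131, 25), (133, 32), (135, 49)]
floor -0.078 [-0.1188 -0.037 ]
floor 0.005 [-0.0359  0.046 ]
floor 0.088 [0.0471 0.1216]
V floor [-0.0286  0.0287]
```

The ribs sit at about -36 and +47 mm from the outline centre, so the bays are offset by +5.7 mm because the display-end wall is thicker. That explains the contact. I'll correct the tray origin.

```bash
sed -i 's/^TR=.*;TY/TR=np.array([.5605,.2261]);TY/' h.py; python3 - <<'E'
from h import *
x,y=tray(-.083);arm.movel([x,y,.058],speed=.1);arm.pause(.3)
s=eyes.snapshot("side");held(s,x,y,.058-.0215+.045)
if seat(-.083,[(.0005,0)],zend=.0285):
    arm.set_gripper(.07);state("rel");arm.movel([x,y,.2],speed=.2)
E
```

```text
top plane slope u,v [-0.01  -0.003  0.082] n 294 U range [-0.0361  0.0352] V [-0.0243  0.0239]
far face: dU/dz,dU/dV,U [ 0.0059 -0.0083  0.0346] n 211
try 0.0005 0
contact z 0.026 f 26.4
low t 33.7 pos [0.4786 0.2323 0.0294] w 0.0514 F [-5.9 -4.  23.3]
rel t 34.2 pos [0.4781 0.232  0.0257] w 0.0698 F [0.1 0.1 0.6]
```

```bash
python3 - <<'E'
from h import *
pick(.4696,.0456,5.7); over(0,tag="s7")
if seat(0,[(.0005,0)],zend=.029):
    x,y=tray(0);arm.set_gripper(.07);state("rel");arm.movel([x,y,.2],speed=.2)
E
```

```text
down t 37.3 pos [0.47   0.0455 0.022 ] w 0.0701 F [1.  0.  0.9]
grip t 38.0 pos [0.4696 0.0456 0.0216] w 0.051 F [-0.2  0.1  1.3]
lift t 39.0 pos [0.4688 0.0452 0.1492] w 0.052 F [-0.7 -1.2 -3. ]
over t 40.9 pos [0.5609 0.2262 0.0587] w 0.0515 F [-0.1  0.6 -2.3]
top plane slope u,v [-0.006 -0.001  0.083] n 283 U range [-0.0344  0.036 ] V [-0.0243  0.024 ]
far face: dU/dz,dU/dV,U [ 0.0037 -0.0049  0.0353] n 207
try 0.0005 0
low t 43.2 pos [0.5618 0.2266 0.0296] w 0.0517 F [-0.1  0.7  1.9]
rel t 43.8 pos [0.5609 0.226  0.0289] w 0.0701 F [-0.4 -0.1  0.5]
```

```bash
python3 - <<'E'
from h import *
arm.goto([.46,.0,.25],quat(8.6,1)); arm.set_gripper(.093)
pick(.4715,-.1802,8.6,h=.0245,up=.16)
arm.goto([.46,.0,.25],quat(0,1))
over(.083,z=.062,tag="s8")
E
```

```text
down t 48.6 pos [ 0.4718 -0.1804  0.025 ] w 0.0929 F [-0.4  0.3 -0.4]
grip t 49.5 pos [ 0.4716 -0.1803  0.0245] w 0.0515 F [ 0.6 -1.8 -0.4]
lift t 50.5 pos [ 0.4705 -0.1799  0.159 ] w 0.0516 F [ 0.6  0.1 -2.2]
over t 53.6 pos [0.6437 0.2204 0.0629] w 0.0517 F [-0.7 -0.5 -2.7]
top plane slope u,v [-0.009 -0.002  0.084] n 410 U range [-0.024   0.0356] V [-0.0239  0.0239]
far face: dU/dz,dU/dV,U [ 0.0007 -0.0048  0.0354] n 187
```

```bash
python3 - <<'E'
from h import *
if seat(.083,[(.0005,0)],z0=.053,zend=.0318,zok=.037):
    x,y=tray(.083);arm.set_gripper(.07);state("rel");arm.movel([x,y,.2],speed=.2)
arm.goto([.50,.1,.35],quat(0,1)); arm.pause(.3)
s=eyes.snapshot("wrist");np.savez("w9.npz",**s);cv2.imwrite("pics/w9.png",cv2.resize(s["color"],(800,600)))
sd=eyes.snapshot("side");np.savez("s9.npz",**sd)
for n,q in(("w",s),("s",sd)):
    w=cloud(q)
    for cc,p,r in blobs(w,w[...,0]>.4,.1,.12,60): print(n,"tall",cc.round(),len(p),[np.round(k,1) for k in r])
    for cc,p,r in blobs(w,(w[...,0]>.4)&(w[...,1]>.0),.047,.06,60): print(n,"mid",cc.round(),len(p),np.nanmedian(p,0).round(4),[np.round(k,1) for k in r])
for u in(-.083,0,.083): print(tray(u).round(4))
E
```

```text
try 0.0005 0
contact z 0.029 f 15.7
low t 56.2 pos [0.6447 0.2207 0.0326] w 0.0516 F [-2.9 -0.9 13. ]
rel t 56.7 pos [0.6437 0.2201 0.0287] w 0.07 F [ 0.1 -0.4 -0. ]
w tall [420.  75.] 4932 [array([ 634.9, -115.7]), array([239.9, 103.2]), np.float64(72.3)]
w tall [240.  59.] 550 [array([648.1, 123.6]), array([33.3, 34.2]), np.float64(2.1)]
w mid [230.   4.] 132 [0.7336 0.1398 0.0498] [array([732.6, 139.8]), array([12.8, 21. ]), np.float64(0.0)]
w mid [180.  67.] 1354 [0.6483 0.22   0.0536] [array([644.9, 220.4]), array([53. , 72.2]), np.float64(85.9)]
w mid [286.  63.] 167 [0.6534 0.0542 0.05  ] [array([653.8,  54.2]), array([21. , 20.9]), np.float64(22.9)]
w mid [180. 122.] 928 [0.5634 0.2287 0.0536] [array([561.9, 226.2]), array([52.8, 72.1]), np.float64(85.9)]
w mid [181. 172.] 963 [0.4797 0.2318 0.0532] [array([478.8, 231.8]), array([52.4, 72.4]), np.float64(86.1)]
s tall [ 93. 149.] 2135 [array([ 688.4, -310.3]), array([390.7,  58.2]), np.float64(6.7)]
s tall [169. 202.] 1799 [array([ 717. , -122.7]), array([266. , 214.7]), np.float64(3.1)]
s tall [275. 242.] 282 [array([648.8, 125. ]), array([32.9, 33.1]), np.float64(80.9)]
s tall [199. 331.] 201 [array([846.9, 116.3]), array([54.4, 20.5]), np.float64(28.8)]
s mid [367. 224.] 723 [0.4799 0.2336 0.0535] [array([478.1, 232.7]), array([52.5, 75.1]), np.float64(86.4)]
s mid [344. 252.] 665 [0.5633 0.2283 0.0538] [array([560.9, 227.3]), array([52.2, 74.7]), np.float64(86.3)]
s mid [243. 239.] 92 [0.6538 0.0557 0.0502] [array([654.2,  55.4]), array([20.9, 19.7]), np.float64(36.9)]
s mid [318. 283.] 886 [0.6466 0.2221 0.0537] [array([644.1, 221.2]), array([52.5, 73.4]), np.float64(86.3)]
s mid [253. 296.] 119 [0.7373 0.141  0.0501] [array([736.8, 140.5]), array([21.1, 20.9]), np.float64(2.2)]
s mid [238. 366.] 83 [0.8489 0.1935 0.055 ] [array([845.6, 190.1]), array([17.5, 20.9]), np.float64(12.1)]
[0.4777 0.232 ]
[0.5605 0.2261]
[0.6433 0.2202]
```

View pics/w9.png

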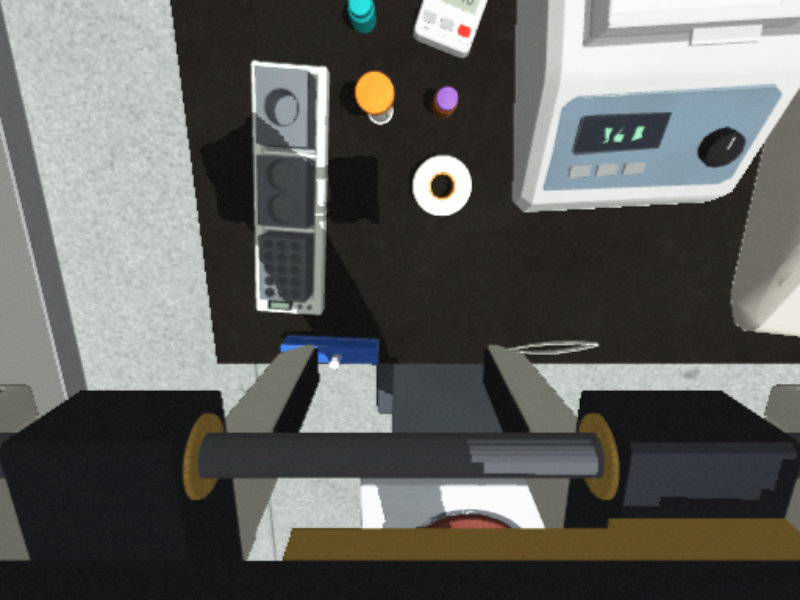

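```bash
cat >> h.py <<'E'
def cap(tag,lo,hi,x,y):
    for n in("side","top"):
        s=eyes.snapshot(n);np.savez(f"{tag}{n}.npz",**s);w=cloud(s)
        for cc,p,r in blobs(w,(abs(w[...,0]-x)<.03)&(abs(w[...,1]-y)<.03),lo,hi,40): print(n,cc.round(),len(p),np.nanmedian(p,0).round(4),[np.round(k,1) for k in r])
E
python3 - <<'E'
from h import *
x,y=.6478,.1236
arm.set_gripper(.06)
arm.goto([x,y,.2],quat(TY,1));arm.movel([x,y,.052],speed=.15);arm.pause(.3);state("down")
arm.set_gripper(.015,20);arm.pause(.2);state("grip")
arm.movel([x,y,.137],speed=.12)
x,y=.6444,.2203
arm.movel([x,y,.137],speed=.12);arm.pause(.3);state("over")
s=eyes.snapshot("side");np.savez("s10.npz",**s)
cv2.imwrite("pics/s10.png",cv2.resize(s["color"][180:310,240:400],None,fx=4.5,fy=4.5,interpolation=cv2.INTER_CUBIC))
E
```

```text
down t 61.8 pos [0.6481 0.1237 0.0526] w 0.0599 F [-0.3  0.  -0.6]
grip t 62.6 pos [0.6478 0.1236 0.0519] w 0.0287 F [-0.4 -0.1 -1.5]
over t 64.7 pos [0.6446 0.2195 0.137 ] w 0.0289 F [ 0.8 -0.2 -0.8]
```

View pics/s10.png

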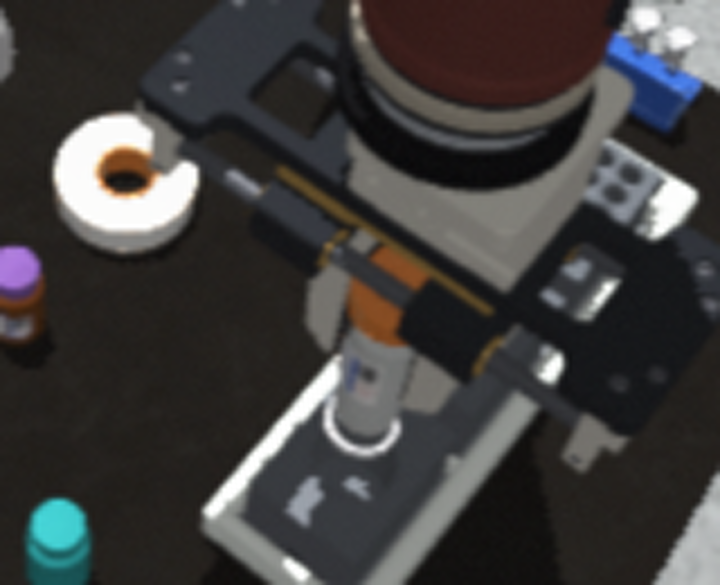

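The tube hangs upright at the bore (about (365,430) in the crop), so I'll lower it with contact checks.

```bash
python3 - <<'E'
from h import *
x,y=.6444,.2203
z=lower(x,y,.110,.067,fmax=4,step=.003)
E
```

```text
contact z 0.065 f 10.7
low t 68.9 pos [0.6448 0.2205 0.0677] w 0.0286 F [-2.3 -1.9 10.4]
```

```bash
python3 - <<'E'
from h import *
x,y=.6444,.2203
arm.set_gripper(.045);arm.pause(.2);state("rel");arm.movel([x,y,.22],speed=.2)
x,y=.6534,.0542
arm.goto([x,y,.2],quat(90,1)); arm.movel([x,y,.0235],speed=.15);arm.pause(.3);state("down")
arm.set_gripper(.015,15);arm.pause(.2);state("grip")
arm.movel([x,y,.13],speed=.12);state("lift")
s=eyes.snapshot("side");np.savez("s11.npz",**s)
w=cloud(s)
for cc,p,r in blobs(w,(abs(w[...,0]-.6444)<.04)&(abs(w[...,1]-.22)<.04),.105,.14,60): print("tube",cc.round(),np.nanmedian(p,0).round(4),[np.round(k,1) for k in r])
cv2.imwrite("pics/s11.png",cv2.resize(s["color"][160:310,200:400],None,fx=4,fy=4,interpolation=cv2.INTER_CUBIC))
E
```

```text
rel t 69.6 pos [0.6444 0.2203 0.0649] w 0.0454 F [ 0.3  0.2 -0.1]
down t 73.6 pos [0.6536 0.0542 0.024 ] w 0.0449 F [0.5 0.4 0.3]
grip t 74.3 pos [0.6534 0.0542 0.0235] w 0.0245 F [ 0.5  0.3 -0.9]
lift t 75.3 pos [0.6528 0.0537 0.129 ] w 0.0249 F [ 0.2  0.1 -1.1]
tube [323. 266.] [0.6481 0.222  0.1246] [array([645.7, 221. ]), array([33.1, 33.3]), np.float64(31.8)]
```

View pics/s11.png

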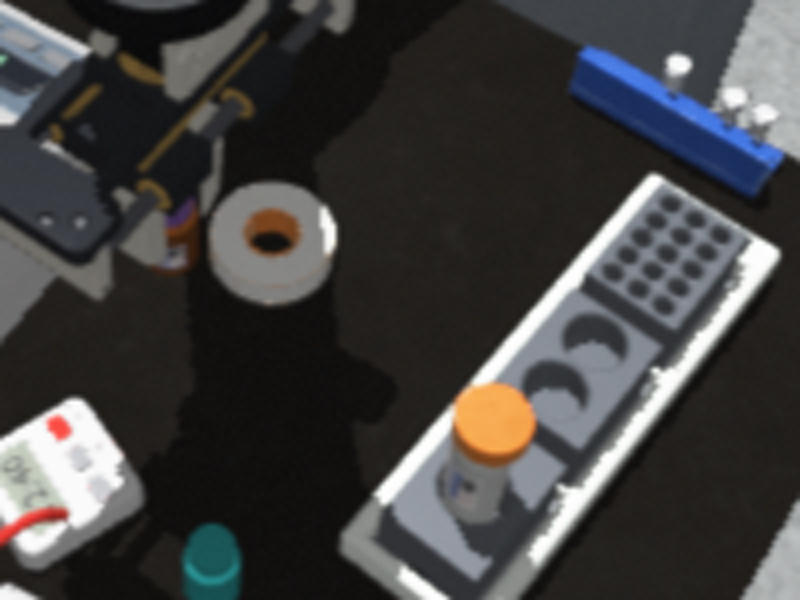

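Tube is standing in the bore with its cap top at 0.1246 m (expected 0.124). The vial is held upright, so I'll place it now.

```bash
python3 - <<'E'
from h import *
x,y=.5786,.2251
arm.movel([.6534,.0542,.16],speed=.12)
arm.goto([x,y,.16],quat(TY+90,1));arm.movel([x,y,.09],speed=.1);arm.pause(.3);state("over")
z=lower(x,y,.081,.0545,fmax=3.5,step=.0025)
E
```

```text
over t 77.7 pos [0.5788 0.2253 0.0905] w 0.0248 F [-0.3  0.1 -1.2]
contact z 0.0535 f 12.0
low t 80.7 pos [0.5792 0.2259 0.056 ] w 0.025 F [-0.7 -1.1 12.1]
```

```bash
python3 - <<'E'
from h import *
arm.set_gripper(.038);arm.pause(.2);state("rel");arm.movel([.5786,.2251,.2],speed=.15)
arm.goto([.47,.02,.38],quat(0,1));arm.pause(.3);state()
im=[]
for n in("side","top"):
    s=eyes.snapshot(n);w=cloud(s);R=(w[...,0]>.4)&(w[...,0]<.72)&(w[...,1]>.16)&(w[...,1]<.28)
    for l,lo,hi in(("blocks",.047,.06),("vial",.074,.09),("tube",.115,.13)):
        for cc,p,r in blobs(w,R,lo,hi,50): print(n,l,cc.round(),len(p),np.nanpercentile(p[:,2],[5,50,95]).round(4),[np.round(k,1) for k in r])
    im.append(s["color"])
cv2.imwrite("pics/fin.png",cv2.resize(np.hstack([im[0][100:350,180:430],im[1][60:310,80:330]]),(800,400),interpolation=cv2.INTER_CUBIC))
E
```

```text
rel t 81.4 pos [0.5786 0.225  0.0533] w 0.038 F [0.8 0.1 1.2]
 t 83.9 pos [0.4701 0.0204 0.3794] w 0.0383 F [ 1.   0.5 -1.1]
side blocks [367. 224.] 725 [0.0482 0.0535 0.0559] [array([478. , 232.7]), array([52.7, 75.2]), np.float64(85.6)]
side blocks [345. 252.] 587 [0.0491 0.0537 0.0564] [array([561.1, 227.2]), array([52.2, 74.3]), np.float64(85.9)]
side blocks [317. 287.] 698 [0.0493 0.0539 0.0563] [array([643.4, 221.1]), array([52.6, 74.3]), np.float64(85.8)]
side vial [341. 251.] 126 [0.0766 0.0829 0.0851] [array([579.4, 226.2]), array([20.8, 21. ]), np.float64(2.7)]
side vial [318. 280.] 68 [0.0751 0.0821 0.0895] [array([653.8, 222.7]), array([11.6, 26.7]), np.float64(16.7)]
side tube [323. 265.] 338 [0.1172 0.1245 0.1266] [array([646.1, 221. ]), array([33.9, 33.2]), np.float64(32.1)]
top blocks [152. 159.] 245 [0.0504 0.0538 0.0559] [array([627. , 221.7]), array([49.5, 37.9]), np.float64(85.0)]
top blocks [146. 190.] 315 [0.0498 0.0535 0.0562] [array([562.5, 232.7]), array([38. , 73.2]), np.float64(87.6)]
top blocks [145. 230.] 571 [0.0497 0.0534 0.0557] [array([478.7, 230.7]), array([52.7, 72.1]), np.float64(85.6)]
top vial [150. 178.] 104 [0.0772 0.0828 0.0854] [array([578.8, 223.6]), array([21. , 20.8]), np.float64(0.7)]
top tube [150. 141.] 257 [0.12   0.1245 0.1264] [array([644.8, 218.2]), array([33.8, 32.9]), np.float64(3.7)]
```

View pics/fin.png

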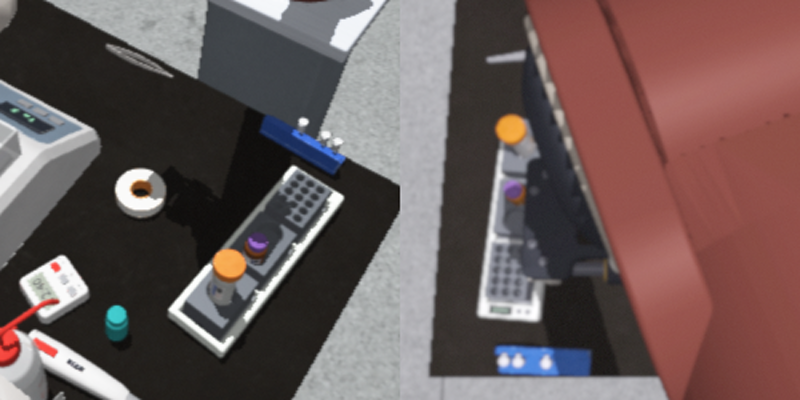

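The final pictures show all three blocks level (tops at about 0.0535 m). The vial stands in the bore next to the tube (top 0.083 m), the tube is upright (0.1245 m), and the tape, timer, rack and tweezers are in place.

```bash
python3 - <<'E'
from h import *
job.job_done(); state("done")
E
```

```text
the job is handed in; nothing more can be done
the job is handed in; nothing more can be done
```

The tray is set up as asked and I handed the job in at about 84 s of the 134 s allowed; no verdict was reported. From the display back it holds the 15-well, two-bore and single-bore blocks. The 50 mL tube stands in the large bore, and the amber vial (purple cap) stands in the bore next to the tube's block.

**Last checks**
- **Blocks:** tops are at about 53.5 mm (53 expected) and level. Their centres are within about 2 mm of the bay centres.
- **Tube and vial:** the tube top is at 124.5 mm (124 expected) and the vial top at 83 mm (82 expected), so both are at the bottom. Both looked upright in the final pictures.
- **Robot and bench:** the gripper is empty and clear. The tape, timer, rack and tweezers looked unmoved in the final pictures. I did not re-measure them.

**What failed or disagreed**
- **Well block:** the first tries to seat it landed on the display wall and tilted the block in the grip. I had taken the tray outline's centre as its origin, but the bays sit about 5.7 mm farther from the display. I levelled the block on the bench, regripped it and corrected the origin; after that it and the other two blocks seated.
- **Cameras:** the top and side views disagreed by 2 to 3 mm in y throughout. I used the wrist camera and the jaws' centring to decide between them.

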